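# Fit the inlet filter and hold the spring-return sampling valve open

### The arm

A 6-joint arm with a two-finger parallel gripper is mounted at the origin on the work surface. World frame = base frame: x ahead of the robot, y to its left, z up, the work surface at z = 0. Lengths are in m, angles in rad, forces in N, time in s.
With the tool pointing down it reaches from about 0.325 to 0.775 m from the base axis. Payload 5.5 kg.
Tool frame: the origin (TCP) lies between the finger pads; the fingertips stand 14 mm ahead of it and the grasp point (between the pads) lies 5 mm behind it; z points along the fingers, y is the direction in which the jaws open and shut (so a half turn about z gives the same grasp; the last joint's range is limited). The gripper opens to 85 mm and grips with 20 to 120 N. Pads are 22 mm wide; open, the fingers measure 114 mm over their backs; the gripper's body (76 mm by 85 mm) begins 54 mm behind the grasp point. The pads swing forward as they close: fully open they stand 13 mm farther back than shut.
Start: joints at [1.135, 0.091, 1.231, -0, 1.82, -0.057], TCP at [0.222, 0.557, 0.245] pointing down, gripper open.
Joint ranges: [-2.87, 2.87], [-0.86, 2.18], [0.17, 2.46], [-1.51, 4.65], [0.06, 2.69], [-2.65, 2.65]. Speed limits (rad/s): [2.57, 2.57, 3.01, 3.14, 3.14, 3.14].

### API

Orientations are given as a unit quaternion [x, y, z, w].
In Python, from bench import observe, optics, env gives the robot as it stands. The module is installed in compiled form; this text tells all that it offers.
- The arm moves only by the shell command python3 -m creep 'ROWS' [FORCE]. ROWS is JSON, a list that holds one entry, the list of rows, each a list of 5 numbers: the shift along the tool's x, y, z in m, then the turn about the tool's z in degrees, then the finger opening in m, from 0 to 0.0854. A call has 1 to 10 rows; each row is the pose to reach, as a shift and turn from the pose commanded when the call began, along the tool's axes at that moment; what a row does not reach only later rows make up. A row lasts 1/8 s, in which the tool goes at most 62.5 mm and 10.7 degrees, less where a joint would pass 70% of its speed; a pose out of reach is approached as far as the arm can. A call with a gripper value outside its range is refused whole. The fingers move at their own pace and stop on an object; FORCE is the grip in N (left out, the last holds). Time passes only in rows, so rows that repeat a pose let the fingers close. It gives the time, the measured TCP pose, the force and the opening at its end, in the units of the state.
- observe(): the state, without advancing time (a new reading comes with each control period).
- optics.grab_frame(name): name is "side" or "top"; returns (picture, depth): 420x560x3 uint8, red, green, blue; 420x560 float32, m along the optical axis (not along the pixel's ray), 0 where there is no reading.
- optics.camera_info(name): a dict with "vertical_fov" (degrees; the focal length in pixels is half the picture's height over the tangent of half this angle, whatever the lens; pixels are square), "cx", "cy" (the principal point, pixels), "k1" (the pictures are not rectified: a ray, as slopes to the right and down, at radius r is drawn at 1 + k1 r^2 times it, then the intrinsics apply), "origin" and "rotation" of the camera in the world. Camera axes: x right, y up, looking along -z (the intrinsics and any distortion apply to the point x, -y, -z); pixel columns grow to the right and rows downward; lengths in m; the calibration is good to about 2 mm. A picture is of the moment at which its call begins. camera_info takes no time and is no camera call.
- env.job_done(): hands the job in, once; it reports no verdict.
The state is a dict: "time": time; "joint_positions": joint angles; "dq": joint speeds; "tau": joint torques, N m; "eef_pos": TCP position; "orientation": TCP orientation; "ft_force": force on the tool from outside, world axes, zero at the start; "moment": the same for the moment, N m; "finger_gap": finger opening in m.
Only numpy, scipy, OpenCV 4.12 (cv2) and the standard library are available. Lean on these libraries where they do the work, as an engineer would, in place of code of your own. Each camera call takes 0.05 s, during which the arm holds its last target.

### The job

Move the brittle white filter gently from the rack to the brass inlet block of the sampling manifold, pinching it with only your lightest grip, so that it stands upright with its stem fully in the hole and its disc resting on the block, and let go of it. Then swing the valve lever by its upright steel pin, against its spring, anticlockwise seen from above, all the way round to its stop, and finish while still holding it there. Leave the steel plug, the wrench and the jar alone.

Things in the scene. Friction and masses are not known exactly. Their poses are not given: they have to be found in the camera images.
- filter_grip (a point): Grasp point of the loose white plastic filter: the middle of its upright upper stub (15 mm in diameter, 26 mm long), 51 mm above the foot. Below the stub is a disc 48 mm in diameter, 14 mm thick, then the lower stem. It stands in one of the rack's two holes. Brittle: pinching it with much over 45 N a finger or pressing it down with 45 N cracks it; 20 to 25 N is ample to carry it.
- filter_shoulder (a point): Point on the filter's axis on the underside of its disc, 22 mm above the stem's foot and 29 mm below filter_grip. Seated, it coincides with inlet_mouth.
- inlet_mouth (a point): Centre of the mouth of the hole in the top of the manifold's square brass inlet block (36 mm square, top 115 mm above the bench). The hole is vertical, 16 mm in diameter, 30 mm deep, with a 2 mm chamfer. Its axes are those of the manifold: z up, y along the manifold's lying cylinder from the lever towards the inlet, x to the side away from the robot.
- lever_pivot (a point): Point on the lever's vertical hinge axis, 150 mm above the bench (level with lever_pin), 120 mm from inlet_mouth along the manifold's -y. Same axes as inlet_mouth. Around the hinge are a steel disc 88 mm across (top at 107 mm) and two small steel stop posts up to 127 mm.
- lever_pin (a point): Middle of the bare upright round steel pin at the end of the flat aluminium lever arm, 90 mm from the hinge axis: 12 mm in diameter, bare from 123 to 167 mm above the bench, this point at 150 mm. The arm below is 16 mm wide, top at 123 mm. It moves on a horizontal circle about lever_pivot.
- lever (a joint): Angle of the lever (rad): 0 at rest, where the arm points along the manifold's -x from the hinge; grows anticlockwise seen from above (towards the manifold's -y) up to the stop at 1.3. A spring drives it back to 0 when let go; at the pin it takes about 2 N to start it and 8 N to hold it at the stop.
- manifold: The sampling manifold, bolted down: steel foot plate 110 x 210 mm, lying aluminium cylinder 70 mm in diameter and 200 mm long (top at 80 mm), brass inlet block at one end and brass valve with the lever at the other. Origin under its middle on the bench, z up, y along the cylinder towards the inlet.
- filter: The filter, round about its upright z axis, 64 mm tall, 28 to 56 g; origin at the foot of its lower stem, which is 12 mm in diameter and 22 mm long.
- rack: Fixed grey rack block 150 x 60 mm, 35 mm high, origin under its centre; two holes 16 mm in diameter and 30 mm deep on its x axis, 45 mm either side of the middle. The filter stands in one (disc on the rack's top), the plug in the other.
- plug: Bystander: loose round steel blanking plug, 24 mm in diameter with a thinner top, in the other rack hole, standing 28 mm above the rack. Origin at its foot.
- wrench: Bystander: open-ended wrench about 160 mm long lying on the bench, along its x axis.
- jar: Bystander: closed amber glass jar, 60 mm in diameter, 85 mm tall, origin at its underside.
Not all that is in view belongs to the job. There is more than one size of the filter; the job needs the larger. Several things have the shape of the manifold; the one meant has the colours described above.

How it is judged:
By the outcome, as a careful person would: the job done as asked, in the order asked, and still so for the second after the job is handed in, while the arm keeps its last pose, push and grip.
It also fails if it takes over 51 s, if anything falls off the work surface, if the arm or the gripper's body presses on something with over 40 N, if the wrist force passes 120 N, or if a joint passes its speed limit or range.

## Working session

There is one attempt and no reset: what is moved stays moved. The work goes in short steps, Python scripts to look and compute and a shell command to move; the robot and the scene stay as the last step left them, time stands still between calls to the robot, and variables do not carry over. Pictures are saved under pics/ and viewed, and the job is handed in when it is done.

```bash
mkdir -p pics; python3 - <<'E'
from bench import observe, optics, env
import cv2,numpy as np
s=observe(); print({k:np.round(v,3).tolist() for k,v in s.items()})
for n in("side","top"):
    p,d=optics.grab_frame(n); cv2.imwrite(f"pics/{n}0.png",p[:,:,::-1]); np.save(f"{n}0.npy",d); print(n,optics.camera_info(n))
E
```

```text
{'time': 0.0, 'joint_positions': [1.135, 0.092, 1.232, 0.0, 1.82, -0.057], 'dq': [0.0, -0.001, 0.001, 0.001, 0.0, -0.001], 'tau': [0.001, -45.874, -41.802, 0.0, 0.012, 0.0], 'eef_pos': [0.222, 0.557, 0.244], 'orientation': [0.188, 0.982, -0.001, -0.0], 'ft_force': [0.655, -0.295, 0.605], 'moment': [-0.061, 0.007, -0.036], 'finger_gap': 0.086}
side {'vertical_fov': 50.4576297297939, 'cx': 273.8000389465681, 'cy': 203.89333260947856, 'k1': 0.02504711878739249, 'origin': array([0.43860479, 1.00541189, 0.68615756]), 'rotation': array([-0.02473989,  0.50882587,  0.85829119, -0.06180951])}
top {'vertical_fov': 53.04464833671851, 'cx': 294.44323203837473, 'cy': 211.16675095811505, 'k1': -0.09348986580626449, 'origin': array([ 0.45704808, -0.01707587,  1.13361287]), 'rotation': array([-0.03778847,  0.03373478,  0.70920565, -0.70317946])}
```

View pics/side0.png

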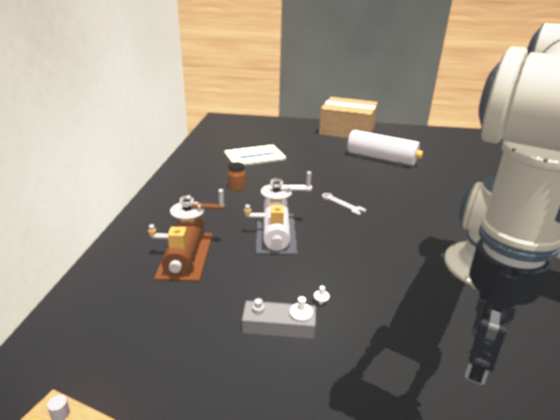

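View pics/top0.png

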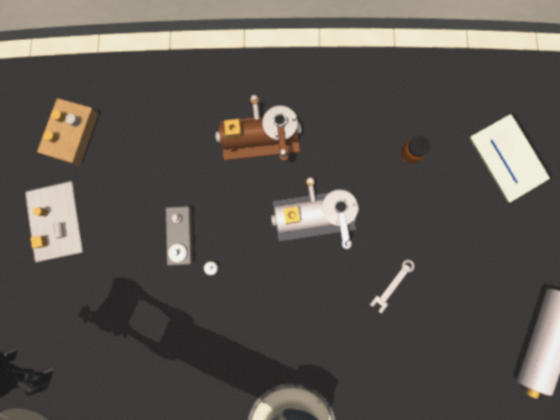

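Candidates, by top-view pixel:
- **Filters:** the white one in the rack at (177,253), and a smaller one standing loose on the bench at (210,268). I want the rack one.
- **Manifolds:** a red-brown one at (260,132), and an aluminium one with a grey plate at (315,213). I want the aluminium one.
- **Other round object:** the plug at (177,217), which I leave alone.

I'll check the choices in close crops.

```bash
cat > h.py <<'E'
import numpy as np,cv2
from scipy.spatial.transform import Rotation as R
from bench import optics
C={}
def cam(n):
    if n not in C:
        i=optics.camera_info(n); f=210/np.tan(np.radians(i['vertical_fov'])/2)
        C[n]=(f,i['cx'],i['cy'],i['k1'],np.array(i['origin']),R.from_quat(i['rotation']))
    return C[n]
def ray(n,u,v):
    f,cx,cy,k,o,r=cam(n)
    d=np.array([(u-cx)/f,(v-cy)/f]); p=d.copy()
    for _ in range(20): p=d/(1+k*(p@p))
    return o,r.apply([p[0],-p[1],-1.])
def plane(n,u,v,z):
    o,d=ray(n,u,v); return o+d*(z-o[2])/d[2]
def proj(n,P):
    f,cx,cy,k,o,r=cam(n); q=r.inv().apply(np.asarray(P)-o); p=np.array([q[0],-q[1]])/-q[2]
    return p*(1+k*(p@p))*f+[cx,cy]
def tri(u1,u2):
    (a,d),(b,e)=ray("side",*u1),ray("top",*u2)
    st=np.linalg.lstsq(np.c_[d,-e],b-a,rcond=None)[0]; p=a+st[0]*d;q=b+st[1]*e
    return (p+q)/2,np.linalg.norm(p-q)
def crop(img,x0,y0,x1,y1,s,name):
    c=cv2.resize(img[y0:y1,x0:x1],None,fx=s,fy=s,interpolation=cv2.INTER_CUBIC)
    for x in range(x0-x0%-10 if 0 else (x0+9)//10*10,x1,10):
        cv2.line(c,((x-x0)*s,0),((x-x0)*s,6),(0,255,0)); cv2.putText(c,str(x),((x-x0)*s,16),0,.35,(0,255,0))
    for y in range((y0+9)//10*10,y1,10):
        cv2.line(c,(0,(y-y0)*s),(6,(y-y0)*s),(0,255,0)); cv2.putText(c,str(y),(8,(y-y0)*s),0,.35,(0,255,0))
    cv2.imwrite(name,c)
E
python3 - <<'E'
from h import *
t=cv2.imread("pics/top0.png"); s=cv2.imread("pics/side0.png")
crop(t,150,195,230,275,7,"pics/c1.png"); crop(t,265,170,365,255,7,"pics/c2.png")
crop(s,235,275,340,345,7,"pics/c3.png"); crop(s,235,165,325,255,6,"pics/c4.png")
E
```

```text
(no output)
```

View pics/c1.png

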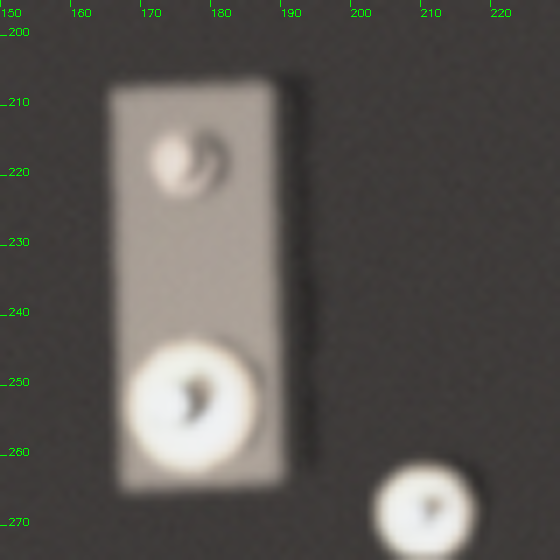

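View pics/c2.png

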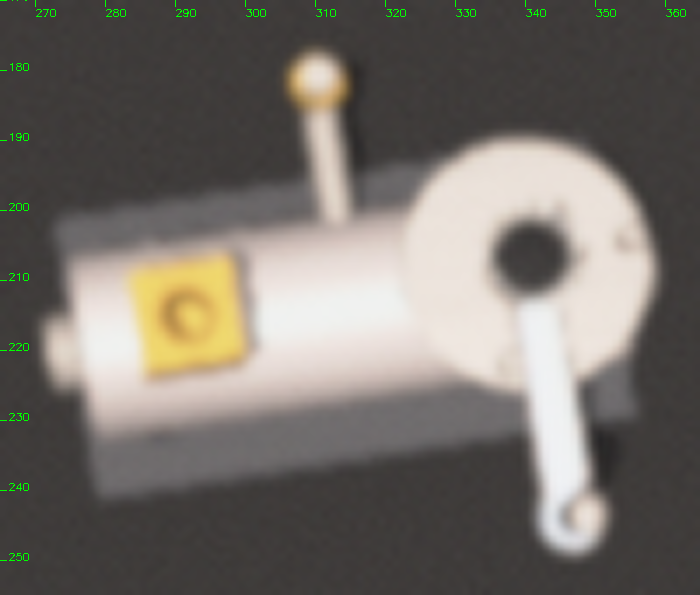

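View pics/c3.png

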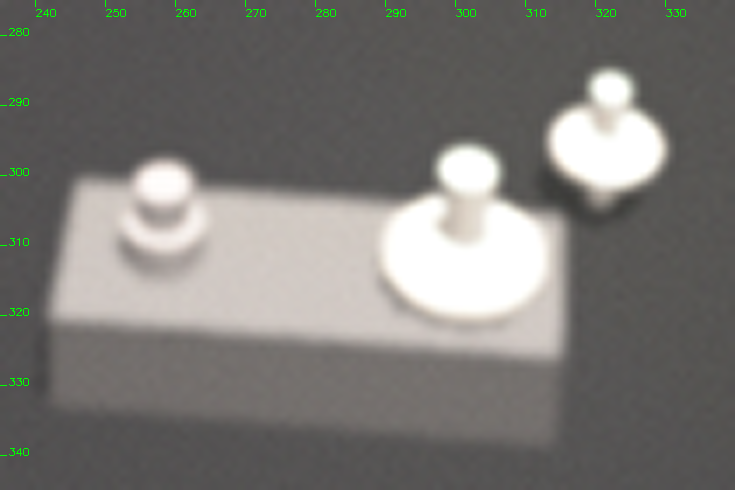

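View pics/c4.png

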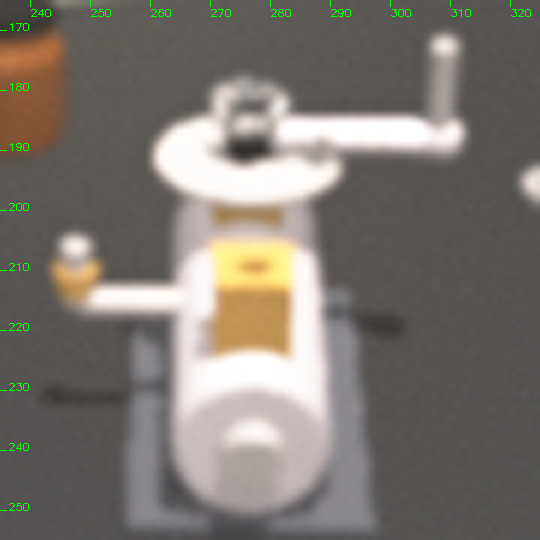

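The crops show the big filter in the rack: disc about 18 px wide at top (177,253), against about 14 px for the loose one at (210,268). They also show the aluminium manifold with its brass inlet at top (291.5,215.5) and its pin at top (347.5,244) and side (307.5,172). I'll measure them now.

```bash
python3 - <<'E'
from h import *
t=cv2.imread("pics/top0.png"); s=cv2.imread("pics/side0.png")
def blob(img,x0,y0,x1,y1,f,sc=8):
    c=cv2.resize(img[y0:y1,x0:x1],None,fx=sc,fy=sc,interpolation=cv2.INTER_CUBIC)
    m=f(c.astype(int)).astype(np.uint8)
    cs,_=cv2.findContours(m,0,1); k=max(cs,key=cv2.contourArea)
    k=(k.reshape(-1,2)+.5)/sc-.5+[x0,y0]; return k.astype(np.float32)
P=lambda *a:print(*[np.round(x,4) if not isinstance(x,str) else x for x in a])
# filter disc, top: white
k=blob(t,160,240,192,265,lambda c:c[...,0]>205); (mc,ax,an)=cv2.fitEllipse(k); P("disc top px",mc,ax)
w=np.array([plane("top",*p,.049) for p in k]); P("disc",cv2.minEnclosingCircle(w[:,:2].astype(np.float32)))
k=blob(s,285,302,316,322,lambda c:c[...,0]>235); w=np.array([plane("side",*p,.049) for p in k]).astype(np.float32); P("disc side",(w.min(0)+w.max(0))/2,w.max(0)-w.min(0))
for z in(.077,): P("stub top side",plane("side",300.7,299.3,z),"top cam",plane("top",176,252.5,z))
# rack top
k=blob(t,155,195,200,275,lambda c:c.min(2)>115); w=np.array([plane("top",*p,.035) for p in k]).astype(np.float32); P("rack",*[np.array(x) for x in cv2.minAreaRect(w[:,:2])])
# brass
k=blob(t,275,195,310,235,lambda c:(c[...,2]-c[...,0]>70)); w=np.array([plane("top",*p,.115) for p in k]).astype(np.float32); r=cv2.minAreaRect(w[:,:2]); P("inlet top",*[np.array(x) for x in r])
k=blob(s,262,198,295,214,lambda c:(c[...,1]>190)&(c[...,2]-c[...,0]>60)); w=np.array([plane("side",*p,.115) for p in k]).astype(np.float32); P("inlet side",*[np.array(x) for x in cv2.minAreaRect(w[:,:2])])
P("hole top",plane("top",291.2,215.3,.115),"side",plane("side",276,209,.115)); P("tri",*tri((276,209),(291.2,215.3)))
P("pin top", plane("top",347.7,243.7,.167),"side",plane("side",307.5,172.8,.167)); P("tri",*tri((307.5,172.8),(347.7,243.7)))
# valve disc top cam
k=blob(t,318,185,362,232,lambda c:(c.min(2)>170)); w=np.array([plane("top",*p,.107) for p in k]).astype(np.float32)
P("disc fit ellipse pts",w[:,:2].min(0),w[:,:2].max(0))
# cylinder foot corners
c=np.array([plane("top",*p,.006)[:2] for p in[(273,202),(279,241),(354.5,229.5)]]);P("plate",c, np.linalg.norm(c[0]-c[1]),np.linalg.norm(c[2]-c[1]),c[1]-c[2])
E
```

```text
disc top px [176.6392 252.6748] [16.1786 16.8764]Traceback (most recent call last):
  File "<stdin>", line 11, in <module>
  File "<stdin>", line 8, in <lambda>
    return _wrapfunc(a, 'round', decimals=decimals, out=out)
    return _wrapit(obj, method, *args, **kwds)
    conv = _array_converter(obj)
ValueError: setting an array element with a sequence. The requested array has an inhomogeneous shape after 1 dimensions. The detected shape was (2,) + inhomogeneous part.
```

```bash
cat > m.py <<'E'
from h import *
t=cv2.imread("pics/top0.png"); s=cv2.imread("pics/side0.png")
def blob(img,x0,y0,x1,y1,f,sc=8):
    c=cv2.resize(img[y0:y1,x0:x1],None,fx=sc,fy=sc,interpolation=cv2.INTER_CUBIC)
    m=f(c.astype(int)).astype(np.uint8)
    cs,_=cv2.findContours(m,0,1); k=max(cs,key=cv2.contourArea)
    k=(k.reshape(-1,2)+.5)/sc-.5+[x0,y0]; return k.astype(np.float32)
def P(*a):
    f=lambda x: x if isinstance(x,str) else [f(y) for y in x] if isinstance(x,(tuple,list)) else np.round(x,4).tolist()
    print(*[f(x) for x in a])
E
python3 - <<'E'
from m import *
k=blob(t,160,240,192,265,lambda c:c[...,0]>190)
w=np.array([plane("top",*p,.049) for p in k]); P("disc",cv2.minEnclosingCircle(w[:,:2].astype(np.float32)))
k=blob(s,285,302,316,322,lambda c:c[...,0]>225); w=np.array([plane("side",*p,.049) for p in k]).astype(np.float32); P("disc side",(w.min(0)+w.max(0))/2,w.max(0)-w.min(0))
for z in(.077,): P("stub top side",plane("side",300.7,299.3,z),"top cam",plane("top",176,252.5,z))
k=blob(t,155,195,200,275,lambda c:c.min(2)>115); w=np.array([plane("top",*p,.035) for p in k]).astype(np.float32); P("rack",cv2.minAreaRect(w[:,:2]))
k=blob(t,275,195,310,235,lambda c:(c[...,2]-c[...,0]>70)); w=np.array([plane("top",*p,.115) for p in k]).astype(np.float32); P("inlet top",cv2.minAreaRect(w[:,:2]))
k=blob(s,262,198,295,214,lambda c:(c[...,1]>190)&(c[...,2]-c[...,0]>60)); w=np.array([plane("side",*p,.115) for p in k]).astype(np.float32); P("inlet side",cv2.minAreaRect(w[:,:2]))
P("hole top",plane("top",291.2,215.3,.115),"side",plane("side",276,209,.115)); P("tri",*tri((276,209),(291.2,215.3)))
P("pin top", plane("top",347.7,243.7,.167),"side",plane("side",307.5,172.8,.167)); P("tri",*tri((307.5,172.8),(347.7,243.7)))
c=np.array([plane("top",*p,.006)[:2] for p in[(273,202),(279,241),(354.5,229.5)]]);P("plate",c, np.linalg.norm(c[0]-c[1]),np.linalg.norm(c[2]-c[1]),c[1]-c[2])
P("valve disc px ctr on .107",plane("top",338.5,208,.107))
E
```

```text
disc [[0.4616, 0.2955], 0.0236]
disc side [0.4625999927520752, 0.29989999532699585, 0.04899999871850014] [0.04879999905824661, 0.0478999987244606, 0.0]
stub top side [0.4645, 0.2961, 0.077] top cam [0.4621, 0.2884, 0.077]Traceback (most recent call last):
  File "<stdin>", line 6, in <module>
cv2.error: OpenCV(4.12.0) /io/opencv/modules/imgproc/src/convhull.cpp:143: error: (-215:Assertion failed) total >= 0 && (depth == CV_32F || depth == CV_32S) in function 'convexHull'
```

```bash
python3 - <<'E'
from m import *
def rect(w): return cv2.minAreaRect(np.ascontiguousarray(w[:,:2]))
k=blob(t,155,195,200,275,lambda c:c.min(2)>115); w=np.array([plane("top",*p,.035) for p in k]).astype(np.float32); P("rack",rect(w))
k=blob(t,275,195,310,235,lambda c:(c[...,2]-c[...,0]>70)); w=np.array([plane("top",*p,.115) for p in k]).astype(np.float32); P("inlet top",rect(w))
k=blob(s,262,198,295,214,lambda c:(c[...,1]>190)&(c[...,2]-c[...,0]>60)); w=np.array([plane("side",*p,.115) for p in k]).astype(np.float32); P("inlet side",rect(w))
P("hole top",plane("top",291.2,215.3,.115),"side",plane("side",276,209,.115)); P("tri",*tri((276,209),(291.2,215.3)))
P("pin top", plane("top",347.7,243.7,.167),"side",plane("side",307.5,172.8,.167)); P("tri",*tri((307.5,172.8),(347.7,243.7)))
c=np.array([plane("top",*p,.006)[:2] for p in[(273,202),(279,241),(354.5,229.5)]]);P("plate",c, np.linalg.norm(c[0]-c[1]),np.linalg.norm(c[2]-c[1]),c[1]-c[2])
P("valve disc px ctr on .107",plane("top",338.5,208,.107))
d=np.load("top0.npy"); P("tri disc",tri((300.5,311),(176.6,252.7)), tri((300.7,299.3),(176,252.5)))
E
```

```text
rack [[0.5075, 0.2972], [0.1504, 0.0611], 2.3894]
inlet top [[0.5523, -0.0043], [0.0385, 0.0372], 8.6178]
inlet side [[0.5521, -0.0029], [0.0378, 0.0479], 9.5741]
hole top [0.5505, -0.0037, 0.115] side [0.5544, -0.0017, 0.115]
tri [0.5526, -0.0035, 0.1138] 0.0041
pin top [0.4791, -0.1335, 0.167] side [0.4834, -0.1282, 0.167]
tri [0.4814, -0.1337, 0.1645] 0.0044
plate [[0.597, 0.0466], [0.4917, 0.0309], [0.5207, -0.1719]] 0.1065 0.2049 [-0.029, 0.2028]
valve disc px ctr on .107 [0.5682, -0.1198, 0.107]
tri disc [[0.4626, 0.2959, 0.0456], 0.0016] [[0.4634, 0.29, 0.0718], 0.0025]
```

```bash
cat > go.py <<'E'
import sys,numpy as np
from bench import observe
from scipy.spatial.transform import Rotation as R
s=observe(); r=R.from_quat(s["orientation"]); m=r.as_matrix()
print("t",round(s["time"],2),"pos",np.round(s["eef_pos"],4),"yaw_y",round(np.degrees(np.arctan2(m[1,1],m[0,1])),2),"zax",np.round(m[:,2],4),"q",np.round(s["joint_positions"],2),"F",np.round(s["ft_force"],1),"gap",round(float(s["finger_gap"]),4))
for a in sys.argv[1:]:
    p=np.array(eval(a)); print(a,"->",np.round(r.inv().apply(p-s["eef_pos"]),4))
E
python3 go.py "[.4625,.296,.13]"
```

```text
t 0.1 pos [0.2218 0.5573 0.2442] yaw_y 68.3 zax [-8.0e-04 -1.6e-03 -1.0e+00] q [ 1.14  0.09  1.23  0.    1.82 -0.06] F [0.1 0.2 0.1] gap 0.0853
[.4625,.296,.13] -> [-0.3203 -0.1535  0.1145]
```

```bash
python3 -m creep '[[[-0.05,-0.024,0.0,0,0.06],[-0.1,-0.048,0.02,0,0.05],[-0.15,-0.072,0.04,0,0.045],[-0.2,-0.096,0.06,0,0.045],[-0.25,-0.12,0.09,0,0.045],[-0.3,-0.144,0.11,0,0.045],[-0.32,-0.1535,0.1145,0,0.045],[-0.32,-0.1535,0.1145,0,0.045],[-0.32,-0.1535,0.1145,0,0.045]]]' 20
python3 go.py "[.4625,.296,.066]"
python3 - <<'E'
from h import *
for n in("side","top"):
    p,d=optics.grab_frame(n); cv2.imwrite(f"pics/{n}1.png",p[:,:,::-1])
s=cv2.imread("pics/side1.png");t=cv2.imread("pics/top1.png")
crop(s,240,200,350,345,4,"pics/d1.png")
crop(t,130,200,230,300,5,"pics/d2.png")
E
```

```text
time: 1.23
eef_pos: [0.462, 0.2971, 0.1309]
orientation: [0.188, 0.982, 0.0, -0.0]
ft_force: [0.6, 0.3, -0.3]
finger_gap: 0.0447
t 1.23 pos [0.462  0.2971 0.1309] yaw_y 68.32 zax [-3.e-04  5.e-04 -1.e+00] q [ 0.51 -0.04  1.56  0.    1.62 -0.68] F [ 0.6  0.3 -0.3] gap 0.0447
[.4625,.296,.066] -> [-0.0009 -0.0009  0.0649]
```

View pics/d1.png

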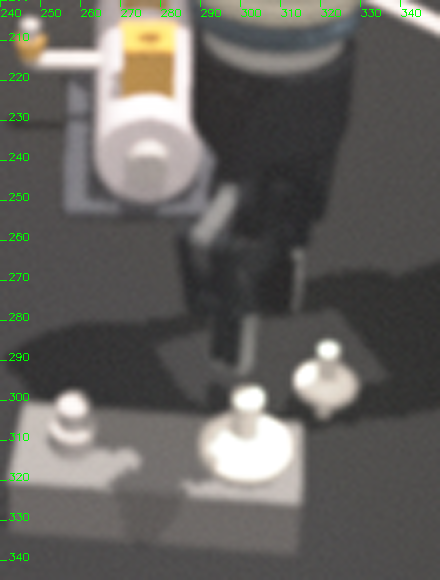

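View pics/d2.png

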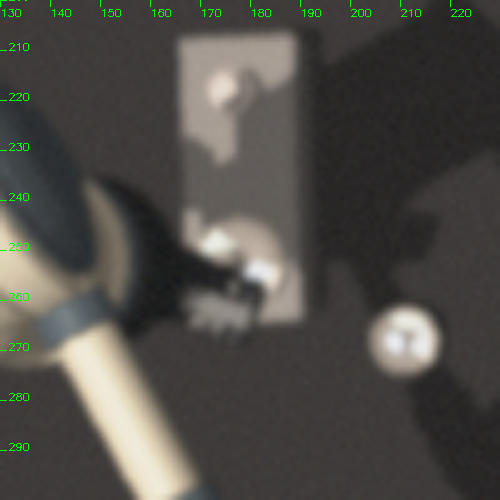

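The side crop shows the fingers over the stub, with the near fingertip at about (298,292) and the stub top at (300.5,299). In the top crop the wrist partly hides the filter. I'll check that the fingertip lines up.

```bash
python3 - <<'E'
from h import *
y=np.array([.369,.929,0]);c=np.array([.462,.2971,.117])
for g in(-.022,0,.022): print(g,proj("side",c+y*g),proj("top",c+y*g))
print(proj("side",[.462,.2971,.077]),proj("top",[.462,.2971,.077]),proj("side",[.4625,.296,.049]))
s=cv2.imread("pics/side1.png"); crop(s,275,255,325,325,10,"pics/d3.png")
E
```

```text
-0.022 [307.58543324 278.33211628] [176.03032278 255.82603118]
0 [302.86752587 284.26841015] [167.82065685 252.49570524]
0.022 [297.96676256 290.43656946] [159.65356744 249.17442996]
[301.86391642 299.75522959] [172.62176947 252.55987464] [300.987396   309.83418404]
```

View pics/d3.png

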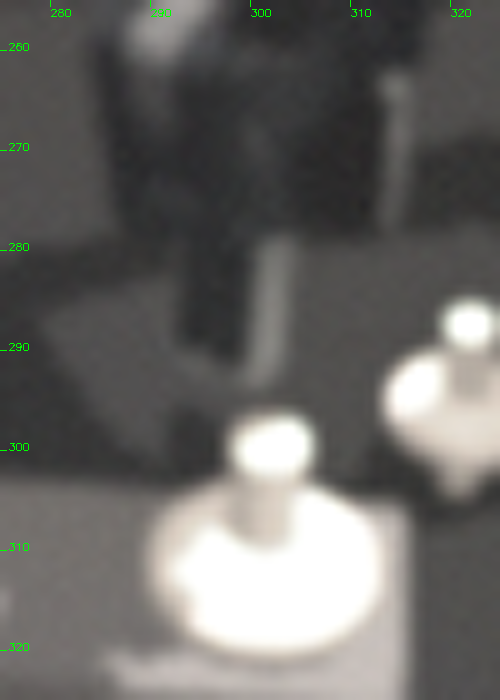

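```bash
python3 -m creep '[[[-0.001,-0.001,0.02,0,0.045],[-0.001,-0.001,0.04,0,0.045],[-0.001,-0.001,0.055,0,0.045],[-0.001,-0.001,0.063,0,0.045],[-0.001,-0.001,0.063,0,0.045],[-0.001,-0.001,0.063,0,0.03],[-0.001,-0.001,0.063,0,0.02]]]' 20
python3 go.py
python3 - <<'E'
from h import *
p,d=optics.grab_frame("side"); s=p[:,:,::-1].copy();cv2.imwrite("pics/side2.png",s); crop(s,275,255,325,325,10,"pics/e.png")
E
```

```text
time: 2.2
eef_pos: [0.4635, 0.2954, 0.0687]
orientation: [0.188, 0.982, 0.0, 0.001]
ft_force: [0.3, -0.2, -0.1]
finger_gap: 0.0201
t 2.2 pos [0.4635 0.2954 0.0687] yaw_y 68.29 zax [ 1.3e-03  7.0e-04 -1.0e+00] q [ 0.51 -0.01  1.65  0.    1.5  -0.69] F [ 0.3 -0.2 -0.1] gap 0.0201
```

View pics/e.png

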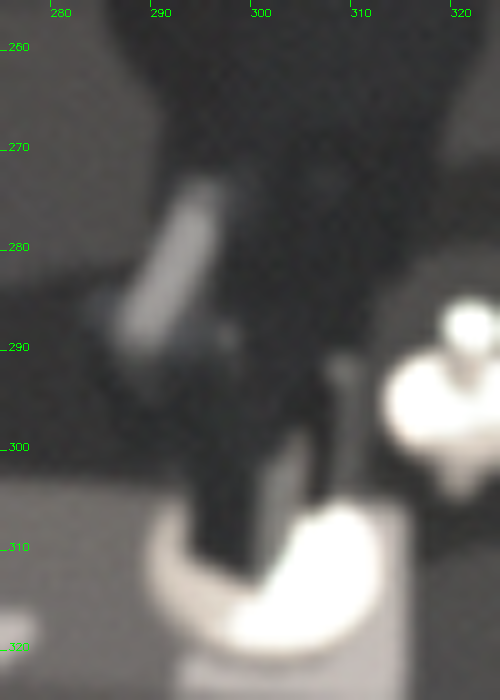

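```bash
python3 -m creep '[[[0,0,0.001,0,0.016],[0,0,0.001,0,0.012],[0,0,0.001,0,0.01],[0,0,0.001,0,0.01]]]' 22
python3 go.py
```

```text
time: 2.75
eef_pos: [0.4631, 0.295, 0.0671]
orientation: [0.188, 0.982, -0.0, 0.0]
ft_force: [-0.9, -2.9, 4.3]
finger_gap: 0.0134
t 2.75 pos [0.4631 0.295  0.0671] yaw_y 68.29 zax [ 3.e-04 -3.e-04 -1.e+00] q [ 0.51 -0.01  1.65 -0.    1.5  -0.69] F [-0.9 -2.9  4.3] gap 0.0134
```

```bash
python3 -m creep '[[[0,0,-0.006,0,0.01],[0,0,-0.015,0,0.01],[0,0,-0.03,0,0.01],[0,0,-0.045,0,0.01],[0,0,-0.06,0,0.01],[0,0,-0.075,0,0.01],[0,0,-0.09,0,0.01],[0,0,-0.09,0,0.01]]]'
python3 - <<'E'
from h import *
p,d=optics.grab_frame("side"); s=p[:,:,::-1].copy();cv2.imwrite("pics/side3.png",s); crop(s,265,225,345,325,7,"pics/f.png")
E
python3 go.py
```

```text
time: 3.75
eef_pos: [0.4637, 0.2956, 0.1588]
orientation: [0.188, 0.982, 0.001, 0.001]
ft_force: [-0.2, -0.3, -0.2]
finger_gap: 0.0138
t 3.8 pos [0.4633 0.2954 0.1574] yaw_y 68.29 zax [ 1.e-03  6.e-04 -1.e+00] q [ 0.51 -0.05  1.52  0.    1.66 -0.69] F [-0.3  0.4 -0.8] gap 0.0138
```

View pics/f.png

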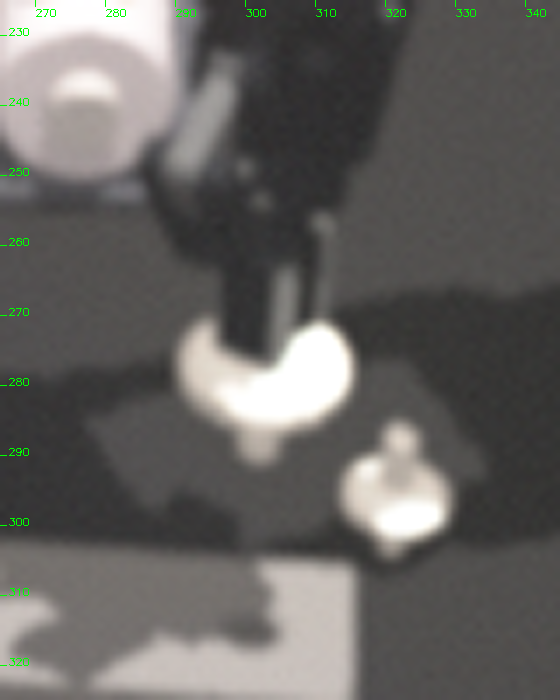

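The side crop shows the filter lifted upright: disc at (302,278), stem below at (302,290). The smaller filter at (321,292) and the rack are undisturbed.

```bash
python3 go.py "[.5523,-.0035,.205]"
```

```text
t 3.8 pos [0.4633 0.2954 0.1574] yaw_y 68.29 zax [ 1.e-03  6.e-04 -1.e+00] q [ 0.51 -0.05  1.52  0.    1.66 -0.69] F [-0.3  0.4 -0.8] gap 0.0138
[.5523,-.0035,.205] -> [-0.1933 -0.2447 -0.0476]
```

```bash
python3 -m creep '[[[-0.015,-0.019,-0.03,8,0.01],[-0.045,-0.057,-0.0475,18,0.01],[-0.075,-0.095,-0.0475,28,0.01],[-0.105,-0.133,-0.0475,38,0.01],[-0.135,-0.171,-0.0475,48,0.01],[-0.165,-0.209,-0.0475,58,0.01],[-0.185,-0.234,-0.0475,68,0.01],[-0.1933,-0.2447,-0.0475,78,0.01],[-0.1933,-0.2447,-0.0475,88,0.01],[-0.1933,-0.2447,-0.0475,90,0.01]]]'
python3 -m creep '[[[0,0,0,0,0.01],[0,0,0,0,0.01]]]'
python3 - <<'E'
from h import *
for n,b in(("side",(230,120,330,230)),("top",(250,160,360,260))):
    p,d=optics.grab_frame(n); s=p[:,:,::-1].copy();cv2.imwrite(f"pics/{n}4.png",s); crop(s,*b,6,f"pics/g{n}.png")
E
python3 go.py
```

```text
time: 5.05
eef_pos: [0.5518, -0.0038, 0.2032]
orientation: [0.828, 0.561, -0.001, -0.001]
ft_force: [0.4, 0.3, -0.9]
finger_gap: 0.0136
time: 5.3
eef_pos: [0.552, -0.0033, 0.2041]
orientation: [0.827, 0.562, -0.0, -0.0]
ft_force: [0.0, 0.0, 0.1]
finger_gap: 0.0135
t 5.4 pos [ 0.5521 -0.0034  0.2043] yaw_y -21.62 zax [ 0. -0. -1.] q [-0.07 -0.04  1.44 -0.    1.75  0.31] F [ 0.4 -0.3 -0.5] gap 0.0137
```

View pics/gside.png

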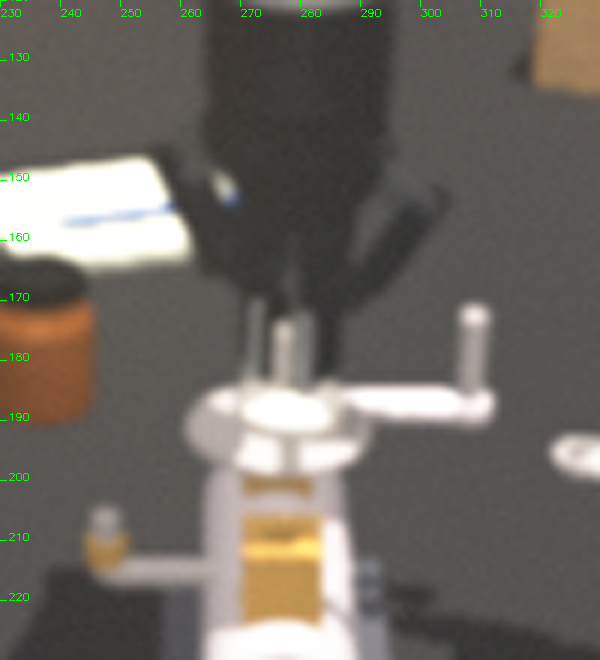

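View pics/gtop.png

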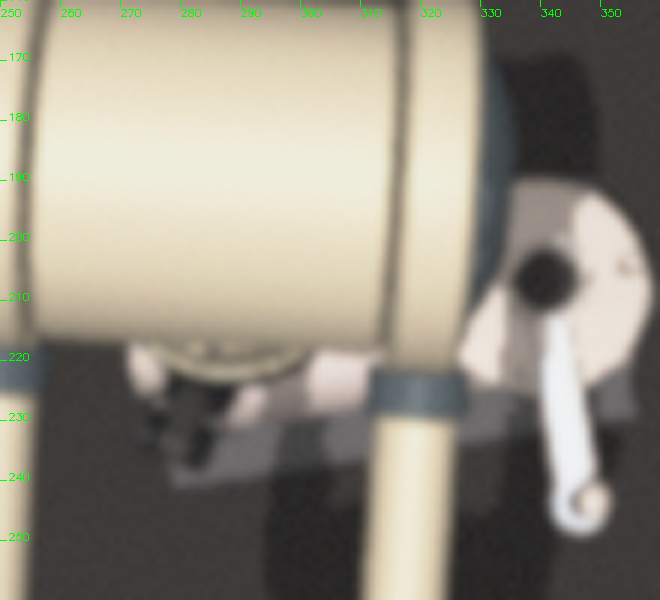

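```bash
python3 - <<'E'
from h import *
for z in(.15,.172,.186,.21): print(z,proj("side",[.5521,-.0034,z]))
print("mouth", proj("side",[.5523,-.0035,.115]))
s=cv2.imread("pics/side4.png"); c=cv2.resize(s[165:230,255:300],None,fx=12,fy=12,interpolation=cv2.INTER_CUBIC)
c=cv2.convertScaleAbs(np.clip(c.astype(float)-90,0,None),alpha=1.5); cv2.imwrite("pics/h.png",c[:,:])
crop(s,252,165,302,230,9,"pics/h2.png")
E
```

```text
0.15 [277.29077198 196.91377028]
0.172 [277.49948538 189.29178851]
0.186 [277.63437165 184.36683079]
0.21 [277.86945515 175.78523987]
mouth [276.8955352  208.72893812]
```

View pics/h2.png

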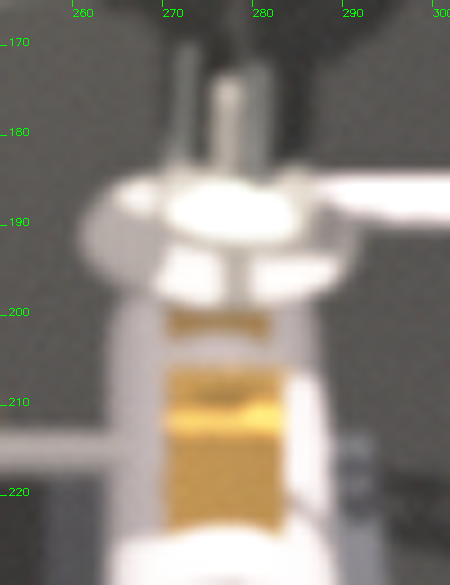

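```bash
python3 - <<'E'
import cv2,numpy as np
s=cv2.imread("pics/side4.png").astype(int)
for r in(176,179,188,190,195,197): print(r,s[r,266:292,1])
for r in(209,211,214,218): print(r,s[r,264:290,0])
s0=cv2.imread("pics/side0.png").astype(int)
for r in(209,211,214,218): print(r,s0[r,264:290,0])
E
```

```text
176 [ 90  89  88  82  79  96 108  98  82 118 166 183 163 136 122 110  85  62
  52  52  67  78  85  86  87  89]
179 [ 91  91  89  85  90 106 113  95  89 122 160 168 150 137 129 111  83  60
  50  57  67  78  83  85  83  87]
188 [205 220 219 209 229 253 255 255 255 255 255 255 255 255 255 255 255 255
 241 219 194 169 154 169 191 207]
190 [174 175 175 176 184 208 228 243 252 255 255 255 255 255 255 255 255 253
 236 204 170 149 139 143 147 140]
195 [167 169 176 204 236 250 253 253 253 247 224 192 184 201 234 250 253 253
 253 252 250 247 231 183 132 100]
197 [140 153 170 195 222 233 242 246 248 242 222 190 181 194 225 240 242 240
 233 222 192 160 132 106  91  89]
209 [142 161 170 178 182 173 139 101  86  83  80  76  76  75  75  84  93  95
 108 171 236 248 240 197 133  90]
211 [140 161 171 179 182 172 145 120 112 109 111 109 109 110 112 120 128 129
 133 178 237 249 243 217 151 102]
214 [168 172 177 178 182 174 137  99  84  83  83  82  84  82  81  84  81  81
  93 165 238 250 248 235 194 147]
218 [142 163 174 178 177 157 125  93  81  84  82  82  84  84  82  82  81  79
  94 159 233 248 246 233 188 137]
209 [152 193 227 242 248 246 216 161 138 129 117 101  95  91  93 103 121 135
 148 191 238 247 238 198 133  93]
211 [170 211 231 242 248 246 218 157 132 133 128 125 122 118 117 122 129 133
 142 184 238 248 242 213 149 101]
214 [247 243 240 243 248 246 209 128  87  83  82  83  82  84  84  84  82  82
  94 163 236 249 246 233 190 143]
218 [170 211 228 224 208 177 139  98  83  83  87  82  84  83  84  81  83  85
  99 172 238 250 247 233 188 140]
```

Against the predicted columns, the stem at (277.8,197) sits about 0.4 px to the right, so I'll shift +1 mm in x. The mouth agrees at (277,209).

```bash
python3 go.py "[.553,-.0035,.167]"
```

```text
t 5.4 pos [ 0.5521 -0.0034  0.2043] yaw_y -21.62 zax [ 0. -0. -1.] q [-0.07 -0.04  1.44 -0.    1.75  0.31] F [ 0.4 -0.3 -0.5] gap 0.0137
[.553,-.0035,.167] -> [0.0002 0.0009 0.0373]
```

```bash
python3 -m creep '[[[0.0002,0.001,0.01,0,0.01],[0.0002,0.001,0.02,0,0.01],[0.0002,0.001,0.03,0,0.01],[0.0002,0.001,0.036,0,0.01],[0.0002,0.001,0.036,0,0.01]]]'
python3 -m creep '[[[0,0,0.003,0,0.01],[0,0,0.005,0,0.01],[0,0,0.005,0,0.01]]]'
python3 - <<'E'
from h import *
p,d=optics.grab_frame("side"); s=p[:,:,::-1].copy();cv2.imwrite("pics/side5.png",s); crop(s,252,165,302,230,9,"pics/i.png")
E
python3 go.py
```

```text
time: 6.02
eef_pos: [0.5528, -0.0038, 0.1674]
orientation: [0.828, 0.561, -0.001, -0.0]
ft_force: [-0.0, -0.3, 0.1]
finger_gap: 0.0134
time: 6.4
eef_pos: [0.5531, -0.0038, 0.1632]
orientation: [0.828, 0.561, -0.0, 0.0]
ft_force: [-0.0, -0.6, 0.1]
finger_gap: 0.0138
t 6.45 pos [ 0.5531 -0.0038  0.1634] yaw_y -21.7 zax [ 1.e-04 -1.e-04 -1.e+00] q [-0.07 -0.04  1.5  -0.    1.67  0.31] F [ 0.3 -0.1 -0.1] gap 0.0139
```

View pics/i.png

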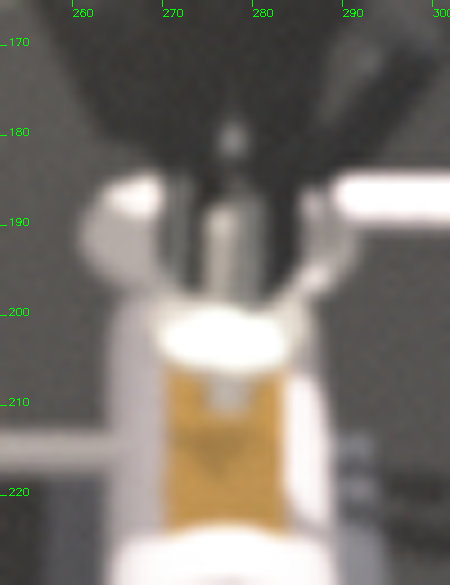

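The side crop shows the stem at (277,207–211) disappearing at the hole's front lip, with no force felt. I'll lower it slowly.

```bash
python3 -m creep '[[[0,0,0.003,0,0.01],[0,0,0.006,0,0.01],[0,0,0.006,0,0.01]]]'
python3 -m creep '[[[0,0,0.003,0,0.01],[0,0,0.006,0,0.01],[0,0,0.006,0,0.01]]]'; python3 go.py
```

```text
time: 6.82
eef_pos: [0.5529, -0.0038, 0.1568]
orientation: [0.828, 0.561, -0.0, -0.0]
ft_force: [0.4, 0.1, 0.1]
finger_gap: 0.0136
time: 7.2
eef_pos: [0.5529, -0.0038, 0.1508]
orientation: [0.828, 0.561, -0.0, -0.0]
ft_force: [-0.9, -0.2, -0.5]
finger_gap: 0.0138
t 7.2 pos [ 0.5529 -0.0038  0.1508] yaw_y -21.7 zax [-7.e-04  1.e-04 -1.e+00] q [-0.07 -0.03  1.52  0.    1.65  0.31] F [-0.9 -0.2 -0.5] gap 0.0138
```

```bash
python3 -m creep '[[[0,0,0.001,0,0.01],[0,0,0.002,0,0.01],[0,0,0.002,0,0.01]]]'
python3 -m creep '[[[0,0,0.0005,0,0.01],[0,0,0.001,0,0.01],[0,0,0.001,0,0.01]]]'; python3 -m creep '[[[0,0,0.0005,0,0.01],[0,0,0.001,0,0.01],[0,0,0.001,0,0.01]]]'; python3 go.py
```

```text
time: 7.58
eef_pos: [0.5531, -0.0038, 0.1492]
orientation: [0.828, 0.561, -0.0, -0.0]
ft_force: [0.5, -0.1, -0.3]
finger_gap: 0.0138
time: 7.95
eef_pos: [0.5531, -0.0038, 0.1482]
orientation: [0.828, 0.561, -0.0, -0.0]
ft_force: [-0.4, 0.7, 0.3]
finger_gap: 0.0136
time: 8.32
eef_pos: [0.5531, -0.0038, 0.1472]
orientation: [0.828, 0.561, -0.0, -0.0]
ft_force: [-0.2, 0.1, 1.2]
finger_gap: 0.0136
t 8.32 pos [ 0.5531 -0.0038  0.1472] yaw_y -21.7 zax [-1.e-04  0.e+00 -1.e+00] q [-0.07 -0.03  1.53 -0.    1.64  0.31] F [-0.2  0.1  1.2] gap 0.0136
```

One more small step should give contact. After that I'll open slowly.

```bash
python3 -m creep '[[[0,0,0.0005,0,0.01],[0,0,0.0005,0,0.01]]]'; python3 -m creep '[[[0,0,0.0005,0,0.01],[0,0,0.0005,0,0.01]]]'; python3 go.py
```

```text
time: 8.57
eef_pos: [0.5531, -0.0038, 0.1471]
orientation: [0.828, 0.561, 0.0, 0.0]
ft_force: [0.4, 0.9, 2.6]
finger_gap: 0.0137
time: 8.82
eef_pos: [0.5531, -0.0038, 0.1471]
orientation: [0.828, 0.561, 0.0, 0.0]
ft_force: [-2.9, 0.2, 6.1]
finger_gap: 0.0138
t 8.82 pos [ 0.5531 -0.0038  0.1471] yaw_y -21.7 zax [ 6.e-04 -0.e+00 -1.e+00] q [-0.07 -0.03  1.53  0.    1.64  0.31] F [-2.9  0.2  6.1] gap 0.0138
```

It made contact at exactly the expected height, with 6 N. Now I release and rise.

```bash
python3 -m creep '[[[0,0,0,0,0.018],[0,0,0,0,0.026],[0,0,0,0,0.034],[0,0,0,0,0.034],[0,0,-0.02,0,0.034],[0,0,-0.045,0,0.034],[0,0,-0.07,0,0.034],[0,0,-0.08,0,0.034],[0,0,-0.08,0,0.034]]]'
python3 - <<'E'
from h import *
p,d=optics.grab_frame("side"); s=p[:,:,::-1].copy();cv2.imwrite("pics/side6.png",s); crop(s,242,150,322,230,7,"pics/j.png")
M=np.array([.5526,-.0035,.115]);yv=np.array([-.1444,.9895,0]);pv=M-.12*yv
print("pivot",pv)
for a in (0,.325,.65,.975,1.3):
    th=np.radians(188.3)+a; print(a,np.round(pv[:2]+.09*np.array([np.cos(th),np.sin(th)]),4),"yaw_y",-81.7+np.degrees(a))
for z in(.093,.115,.129,.157): print(z,proj("side",[.5526,-.0035,z]))
E
python3 go.py
```

```text
time: 9.95
eef_pos: [0.5535, -0.0038, 0.2276]
orientation: [0.828, 0.561, 0.001, 0.001]
ft_force: [-0.5, 0.0, 0.1]
finger_gap: 0.0341
pivot [ 0.569928 -0.12224   0.115   ]
0 [ 0.4809 -0.1352] yaw_y -81.7
0.325 [ 0.4897 -0.163 ] yaw_y -63.07887165824825
0.65 [ 0.5069 -0.1865] yaw_y -44.45774331649649
0.975 [ 0.5307 -0.2032] yaw_y -25.83661497474474
1.3 [ 0.5586 -0.2115] yaw_y -7.215486632992977
0.093 [276.5844433  215.98779898]
0.115 [276.78168406 208.71951754]
0.129 [276.90909628 204.02521592]
0.157 [277.16847344 194.47084531]
t 10.0 pos [ 0.5531 -0.0038  0.2262] yaw_y -21.7 zax [ 1.e-04 -0.e+00 -1.e+00] q [-0.07 -0.04  1.4  -0.    1.78  0.31] F [ 0.6 -0.2  0.3] gap 0.0343
```

View pics/j.png

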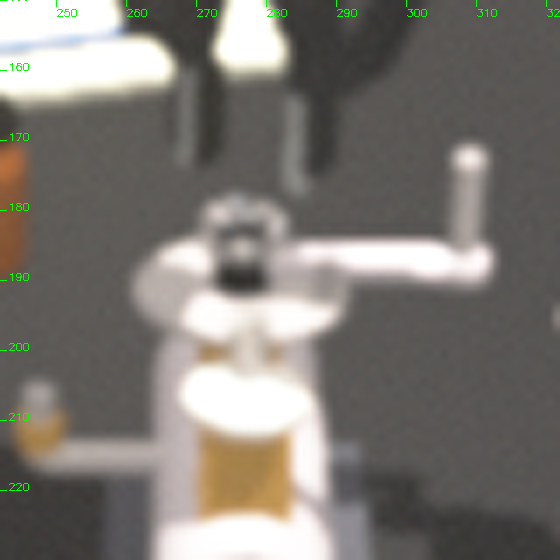

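The side crop shows the filter upright: disc flush on the block at (276.5,207), stub top at about (276.5,195) as predicted, and no gap below it. Now the lever pin.

```bash
python3 go.py "[.481,-.135,.226]"
```

```text
t 10.0 pos [ 0.5531 -0.0038  0.2262] yaw_y -21.7 zax [ 1.e-04 -0.e+00 -1.e+00] q [-0.07 -0.04  1.4  -0.    1.78  0.31] F [ 0.6 -0.2  0.3] gap 0.0343
[.481,-.135,.226] -> [-0.1486 -0.0185  0.0002]
```

```bash
python3 -m creep '[[[-0.03,-0.004,0,10,0.04],[-0.06,-0.008,0,20,0.045],[-0.09,-0.011,0,30,0.045],[-0.12,-0.015,0,40,0.045],[-0.1486,-0.0185,0,50,0.045],[-0.1486,-0.0185,0,60,0.045],[-0.1486,-0.0185,0,60,0.045],[-0.1486,-0.0185,0,60,0.045]]]'
python3 - <<'E'
from h import *
p,d=optics.grab_frame("side"); s=p[:,:,::-1].copy();cv2.imwrite("pics/side7.png",s); crop(s,252,110,352,210,6,"pics/k.png")
E
python3 go.py "[.481,-.135,.145]"
```

```text
time: 11.0
eef_pos: [0.4808, -0.1347, 0.2255]
orientation: [0.997, 0.074, -0.001, -0.0]
ft_force: [0.5, -0.4, -0.2]
finger_gap: 0.0453
t 11.05 pos [ 0.481  -0.1347  0.2257] yaw_y -81.52 zax [-9.e-04  3.e-04 -1.e+00] q [-0.34 -0.18  1.53  0.    1.79  1.08] F [ 0.3  0.6 -0.7] gap 0.0446
[.481,-.135,.145] -> [0.0001 0.0004 0.0807]
```

View pics/k.png

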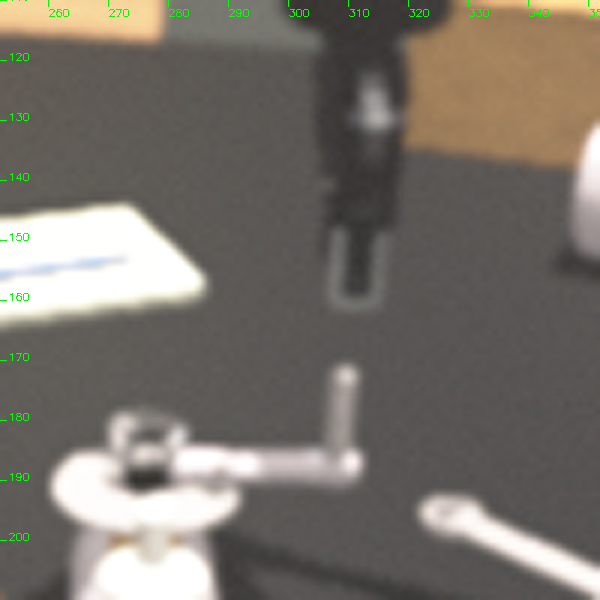

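The side crop shows the fingers (309.5,155) directly above the pin (308,172), as needed. I'll descend around it and close.

```bash
python3 -m creep '[[[0,0,0.02,0,0.045],[0,0,0.04,0,0.045],[0,0,0.06,0,0.045],[0,0,0.075,0,0.045],[0,0,0.08,0,0.045],[0,0,0.08,0,0.03],[0,0,0.08,0,0.02]]]' 40
python3 go.py
python3 -m creep '[[[0,0,0,0,0.014],[0,0,0,0,0.008],[0,0,0,0,0.006],[0,0,0,0,0.006]]]' 40; python3 go.py
python3 - <<'E'
from h import *
p,d=optics.grab_frame("side"); s=p[:,:,::-1].copy();cv2.imwrite("pics/side8.png",s); crop(s,252,110,352,210,6,"pics/l.png")
E
```

```text
time: 11.92
eef_pos: [0.4814, -0.1352, 0.1472]
orientation: [0.997, 0.072, 0.001, 0.0]
ft_force: [-1.1, -0.6, -0.4]
finger_gap: 0.0197
t 11.93 pos [ 0.4814 -0.1352  0.1472] yaw_y -81.71 zax [ 1.5e-03 -5.0e-04 -1.0e+00] q [-0.34 -0.18  1.67 -0.    1.65  1.08] F [-1.1 -0.6 -0.4] gap 0.0197
time: 12.42
eef_pos: [0.4816, -0.137, 0.1474]
orientation: [0.997, 0.072, 0.001, 0.002]
ft_force: [1.8, -7.9, 0.1]
finger_gap: 0.0104
t 12.43 pos [ 0.4816 -0.137   0.1474] yaw_y -81.79 zax [ 0.0027 -0.0041 -1.    ] q [-0.34 -0.18  1.67 -0.    1.65  1.08] F [ 1.8 -7.9  0.1] gap 0.0104
```

View pics/l.png

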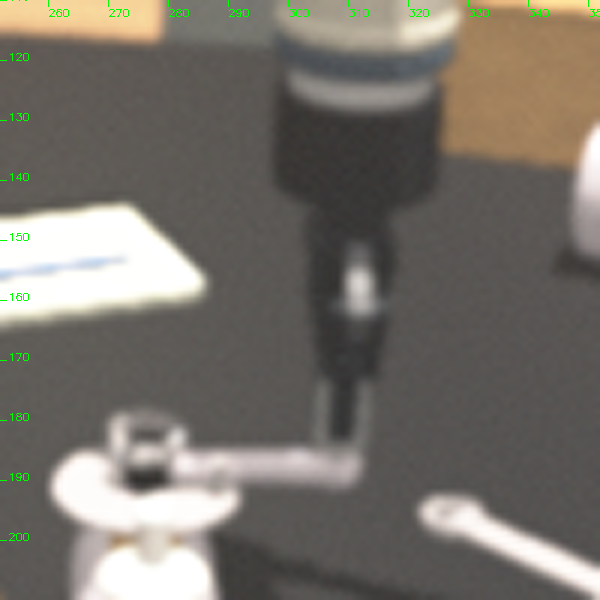

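The pin is gripped: gap 10.4 mm, with the same 1.6 mm pad give as on the stub. In the tool frame +y is the swing tangent and +x points to the hinge. I'll do the first half of the arc now.

```bash
python3 -m creep '[[[0.0,0.002,0,0,0.006],[0.0009,0.0145,0,-8,0.006],[0.0035,0.0268,0,-16,0.006],[0.0078,0.0386,0,-24,0.006],[0.0137,0.0497,0,-32,0.006],[0.0211,0.0599,0,-40,0.006],[0.0211,0.0599,0,-40,0.006],[0.0211,0.0599,0,-40,0.006]]]'; python3 go.py
python3 - <<'E'
from h import *
for n,b in(("side",(252,110,352,210)),("top",(260,160,390,290))):
    p,d=optics.grab_frame(n); s=p[:,:,::-1].copy();cv2.imwrite(f"pics/{n}9.png",s); crop(s,*b,5,f"pics/m{n}.png")
E
```

```text
time: 13.48
eef_pos: [0.5101, -0.1909, 0.1474]
orientation: [0.912, 0.409, -0.0, -0.001]
ft_force: [-5.6, 1.5, 5.5]
finger_gap: 0.0111
t 13.47 pos [ 0.5101 -0.1909  0.1474] yaw_y -41.7 zax [-8.e-04  1.e-03 -1.e+00] q [-0.42 -0.05  1.55  0.    1.65  0.31] F [-5.6  1.5  5.5] gap 0.0111
```

View pics/mside.png

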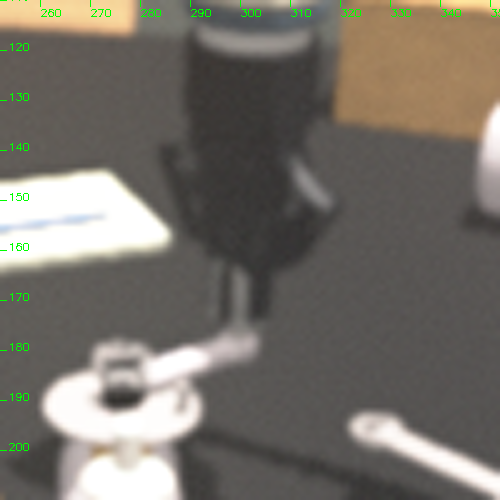

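View pics/mtop.png

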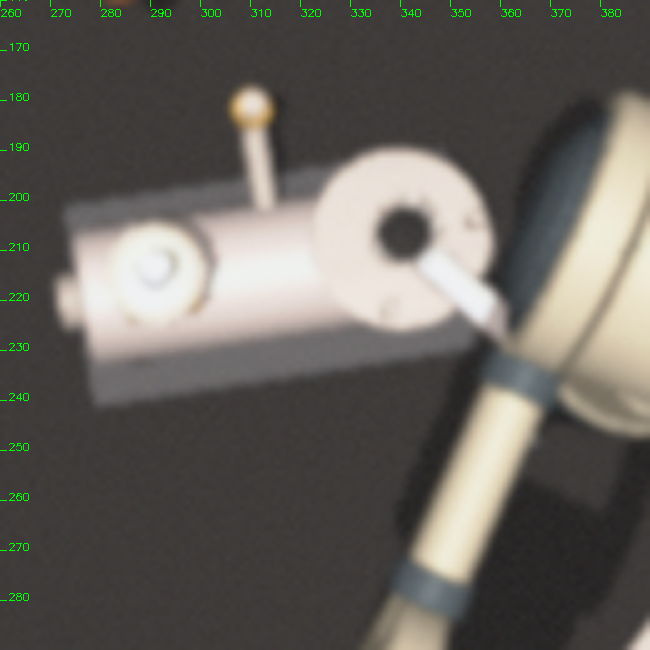

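The side view shows the lever arm turned, with the fingers holding the pin at (298,175). The top view shows the arm at about 40° and the filter seated on the inlet at (290,215). I'll do the rest of the arc, a bit beyond the nominal stop.

```bash
python3 -m creep '[[[0.0009,0.0125,0,-8,0.006],[0.0035,0.0248,0,-16,0.006],[0.0078,0.0366,0,-24,0.006],[0.0125,0.0455,0,-30,0.006],[0.0158,0.051,0,-34.5,0.006],[0.0158,0.051,0,-34.5,0.006],[0.0158,0.051,0,-34.5,0.006]]]'; python3 go.py
python3 -m creep '[[[0,0.0015,0,0,0.006],[0,0.003,0,0,0.006],[0,0.003,0,0,0.006],[0,0.003,0,0,0.006]]]'; python3 go.py
```

```text
time: 14.45
eef_pos: [0.5581, -0.2134, 0.1474]
orientation: [0.75, 0.661, -0.001, -0.001]
ft_force: [-6.2, -0.1, 5.3]
finger_gap: 0.011
t 14.45 pos [ 0.5581 -0.2134  0.1474] yaw_y -7.23 zax [-2.1e-03  3.0e-04 -1.0e+00] q [-0.42  0.09  1.41 -0.    1.65 -0.3 ] F [-6.2 -0.1  5.3] gap 0.011
time: 14.95
eef_pos: [0.5596, -0.2135, 0.1473]
orientation: [0.75, 0.661, -0.002, -0.002]
ft_force: [-13.7, 1.9, 6.9]
finger_gap: 0.0104
t 14.95 pos [ 0.5596 -0.2135  0.1473] yaw_y -7.24 zax [-0.0056  0.001  -1.    ] q [-0.42  0.1   1.4  -0.    1.65 -0.29] F [-13.7   1.9   6.9] gap 0.0104
```

```bash
python3 -m creep '[[[0,0.001,0,0,0.006],[0,0.002,0,0,0.006],[0,0.002,0,0,0.006],[0,0.002,0,0,0.006]]]'; python3 go.py
python3 - <<'E'
from h import *
for n,b in(("side",(232,110,332,230)),("top",(260,160,390,290))):
    p,d=optics.grab_frame(n); s=p[:,:,::-1].copy();cv2.imwrite(f"pics/{n}10.png",s); crop(s,*b,5,f"pics/n{n}.png")
E
```

```text
time: 15.45
eef_pos: [0.56, -0.2136, 0.1473]
orientation: [0.75, 0.661, -0.003, -0.004]
ft_force: [-21.8, 2.5, 10.6]
finger_gap: 0.0106
t 15.45 pos [ 0.56   -0.2136  0.1473] yaw_y -7.26 zax [-0.0095  0.0018 -1.    ] q [-0.42  0.1   1.39 -0.    1.66 -0.29] F [-21.8   2.5  10.6] gap 0.0106
```

View pics/nside.png

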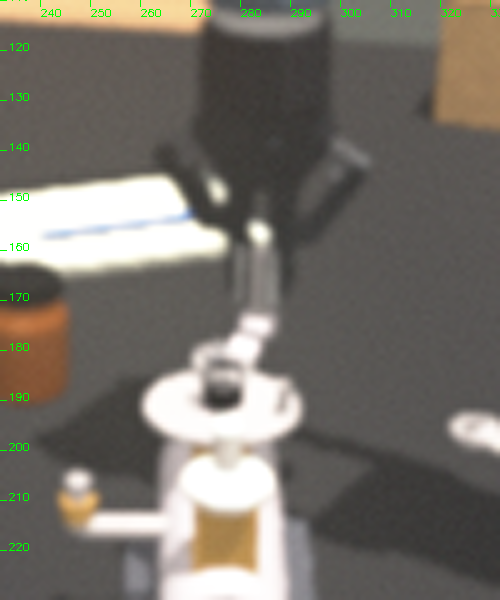

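View pics/ntop.png

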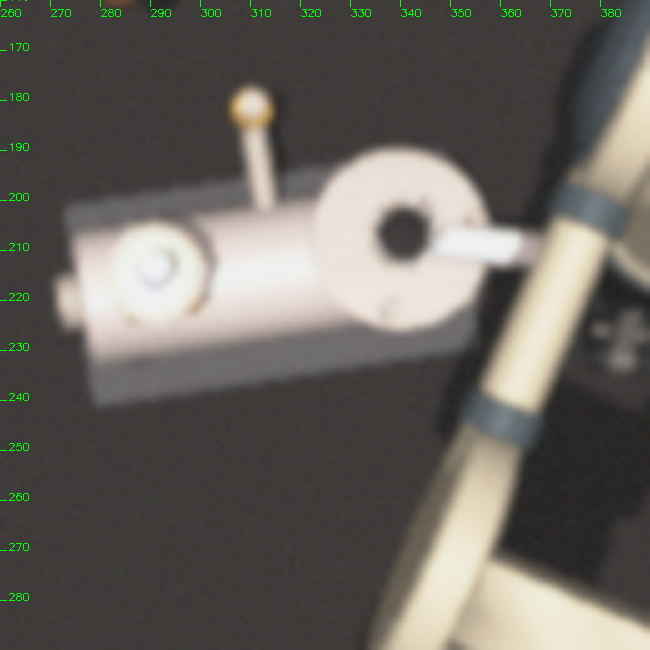

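The lever is at its stop: 2 mm more command moved it only 0.4 mm while the force rose from 14 to 22 N. The top view shows the arm at (350,207), nearly along the cylinder axis, and the post at about (353,204). The filter is still seated at (290,215). I'll check that the hold is steady, then hand in.

```bash
python3 -m creep '[[[0,0,0,0,0.006],[0,0,0,0,0.006],[0,0,0,0,0.006],[0,0,0,0,0.006],[0,0,0,0,0.006],[0,0,0,0,0.006],[0,0,0,0,0.006],[0,0,0,0,0.006]]]'; python3 go.py; python3 -c "
from bench import env; print(env.job_done())"
```

```text
time: 16.55
eef_pos: [0.56, -0.2136, 0.1473]
orientation: [0.75, 0.661, -0.003, -0.004]
ft_force: [-21.1, 3.2, 10.0]
finger_gap: 0.0107
t 16.55 pos [ 0.56   -0.2136  0.1473] yaw_y -7.26 zax [-0.0095  0.0018 -1.    ] q [-0.42  0.1   1.39 -0.    1.66 -0.29] F [-21.1   3.2  10. ] gap 0.0107
the job is handed in; nothing more can be done
None
```

The job is done and handed in at 16.6 s. The large filter stands in the brass inlet, and the gripper is holding the valve lever at its stop.

- **Filter:** I pinched it at 22 N (the gripper's lightest is 20 N) and carried it from the rack. I lowered it until its disc touched at the expected height with about 6 N, then let go. Later side and top pictures show it upright with the disc flush on the block.
- **Lever:** I gripped the steel pin at 40 N and swung it anticlockwise through about 1.3 rad. At the end, 2 mm more command moved it only 0.4 mm while the force rose from 14 to 22 N, which means it is at the stop. The hold stayed steady for a second, at about 21 N sideways.
- **Bystanders:** I did not touch the plug, wrench or jar.
- **Disagreements:** The two cameras differed by up to about 4 mm on the same points. The pin sat about 2 mm further along y than I had measured, and the grip took that up. The closed gap read about 1.5 mm under the true diameters on both the stub and the pin, which I took to be give in the pads. At the end there was also an upward force of about 10 N at the wrist from the slightly tilted tool, well below the limits.

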